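Make up a pellet-pressing kit and a liquid-cell kit in two bay trays

ROBOT

A 6-joint arm with a two-finger parallel gripper is mounted at the origin on a cart in front of the work surface, level with it; the furniture and walls round the work are solid. World frame = base frame: x ahead of the robot, y to its left, z up, the work surface at z = 0. Lengths are in mm, angles in rad, forces in N, time in s.
With the tool pointing down it reaches from about 275 to 750 mm from the base axis. Payload 10.2 kg.
Tool frame: the origin (TCP) lies midway between the tips of the shut fingers; the grasp point (between the pads) lies 19 mm behind it; z points along the fingers, y is the line along which they close (so a half turn about z gives the same grasp; the last joint's range is limited). The gripper opens to 85 mm and grips with 20 to 120 N. Pads are 22 mm wide; open, the fingers measure 114 mm over their backs; the gripper's body (76 mm by 85 mm) begins 54 mm behind the grasp point. The pads swing forward as they close: fully open they stand 13 mm farther back than shut.
Start: joints at [-1.398, 0.313, 1.498, -0, 1.331, -0.223], TCP at [202.4, -484.423, 231.294] pointing down, gripper open.
Joint ranges: [-2.94, 2.94], [-0.97, 2.17], [0.19, 2.56], [-1.23, 4.37], [0.02, 3.11], [-2.88, 2.88]. Speed limits (rad/s): [2.39, 2.39, 3.01, 3.14, 3.14, 3.14].

INTERFACE

Orientations are given as a unit quaternion [w, x, y, z].
In Python, from station import status, cams, ticket gives the robot as it stands.
- The arm moves only by the tool move_arm, never from a script. Its argument "motion" is a list of rows, each a list of 5 numbers: the shift along the tool's x, y, z in m, then the turn about the tool's z in rad, then the closure in counts, from 0 (fully open) to 255 (shut). In form: [[tx, ty, tz, roll, hand], ...]. A call has 1 to 8 rows; each row shifts and turns the commanded pose from where the row before left it, along the tool's axes as they then stand; what a row does not reach is not made up. A row lasts 1/12 s, in which the tool goes at most 41.7 mm and 7.16 degrees, less where a joint would pass 70% of its speed; a pose out of reach is approached as far as the arm can. A call with a gripper value outside its range is refused whole. The fingers move at their own pace and stop on an object; "newtons" is the grip in N (left out, the last holds). Time passes only in rows, so rows that do not move let the fingers close. It gives the time, the measured TCP pose, the force, the opening and the grip force at its end, in the units of the state.
- status.read_state(): the state, without advancing time (a new reading comes with each control period).
- cams.read_camera(name): name is "scene" or "side" or "wrist"; returns the picture (384x512x3 uint8, red, green, blue); there is no depth.
- cams.camera_info(name): a dict with "mtx" (3x3 intrinsics, pixels), "rvec" (rotation vector, rad) and "tvec" (3), from world to camera coordinates, as OpenCV has them. Camera axes: x right, y down, z forward; pixel columns grow to the right and rows downward; lengths in mm; the calibration is good to about 2 mm. A picture is of the moment at which its call begins: read the wrist's pose just before it. camera_info takes no time and is no camera call; for the wrist camera it gives the pose at the moment of the call.
- ticket.hand_in(): hands the job in; it is judged then, once.
The state is a dict: "t": time; "joint_positions": joint angles; "dq": joint speeds; "tau": joint torques, N m; "tcp_pos": TCP position; "tool_rot": TCP orientation; "contact_force": force on the tool from outside, world axes, zero at the start; "torque": the same for the moment, N m; "finger_gap": opening from 0.0 (shut) to 1.0 (fully open); "finger_force": force on a finger pad.
Only numpy, scipy, OpenCV 4.12 (cv2) and the standard library are available. Lean on these libraries where they do the work, as an engineer would, in place of code of your own. Each camera call takes 0.05 s, during which the arm holds its last target. There are 200 camera calls.

TASK

Make up two kits from the stock lying on the bench. The pellet kit goes in the three-bay tray: the glass vial standing in the small end bay, the die base in the middle bay and the die sleeve in the large end bay, both the way up they stand now; the liquid-cell kit goes in the two-bay tray: the card spacer box in the smaller bay and the liquid cell in the larger one, both the way up they lie now. Everything must sit flat on the floor of its bay, and the drying pot and the black cell mount stay where they are.

Things in the scene. Friction and masses are not known exactly. Their poses are not given: they have to be found in the camera images.
- sleeve: Die sleeve: plain steel cylinder standing upright, 54 mm across and 44 mm tall, chamfered top with a small central hole and a small side nipple. Origin: on its underside, almost central (the cylinder's axis passes through x = -1 mm, y = +3 mm in its frame; the nipple points along its +y); z up. About 0.6 kg; grip its outside.
- die_base: Die base: low round steel puck, 54 mm across, with a narrower raised boss, 19 mm tall in all; for contact it acts as a full 54 mm cylinder of 19 mm height. Origin: centre of its underside, z up. About 0.24 kg; grip its rim.
- vial: Small glass sample vial with a white screw cap, standing upright, 25 mm across, 50 mm tall. Origin: centre of its underside, z up. About 22 g; grip the body.
- liquid_cell: Liquid cell: two flat metal plates held by four brass thumb nuts with two short ports on top, 60 mm (its x) by 38 mm (its y), plates to 18 mm height, nuts and ports to 30 mm. Origin: centre of its underside, z up. About 0.16 kg; grip the plates across the 38 mm, below 18 mm height.
- spacer_box: Small plain white card box, 33 mm (its x) by 49 mm (its y), 34 mm tall. Origin: centre of its underside, z up. About 30 g; grip across its 33 mm.
- pellet_tray: Shallow grey plastic tray fixed to the worktop, 201 x 78 mm. Origin: centre of its underside; x runs along the row of bays, z up. Floor 3 mm thick; rim and dividers 3 mm thick, tops 8 mm above the worktop. Three bays, each 72 mm wide (y), centred on y = 0: small bay 45 mm long at x = -75 mm; middle bay 72 mm long at x = -13.5 mm; large end bay 72 mm long at x = +61.5 mm.
- cell_tray: Shallow grey plastic tray fixed to the worktop, 151 x 78 mm. Origin: centre of its underside; x runs along the row of bays, z up. Floor 3 mm thick; rim and dividers 3 mm thick, tops 8 mm above the worktop. Two bays, each 72 mm wide (y), centred on y = 0: smaller bay 60 mm long at x = -42.5 mm; larger bay 82 mm long at x = +31.5 mm.
- drying_pot: Drying pot: white canister with a blue lid, 57 mm across, 69 mm tall, standing loose among the stock; leave it alone. Origin: centre of its underside. (Mind the furniture behind the stock: a computer tower 0.41 m tall, front at x = 0.60 m, y = 0.03 to 0.21 m, and a monitor to its right, front at x = 0.66 m.)
- cell_mount: Black square mount with a round window and four corner posts, 50 x 50 mm, 13 mm tall, lying loose among the stock; leave it alone. Origin: centre of its underside.
There are look-alikes about, which are no part of the job. What is shaped like the sleeve but purple is not meant.

How it is judged (in metres and radians):
At the end, for the whole second after the job is handed in: Vial, die base and sleeve are in the small, middle and large end bays of the three-bay tray, spacer box and liquid cell in the smaller and larger bays of the two-bay tray: each down on its bay floor (underside under 5.2 mm above the worktop), upright within 0.12 rad, at rest (x of vial in the frame of pellet_tray between -0.089 and -0.061 m and y of vial in the frame of pellet_tray between -0.03 and 0.03 m and z of vial in the frame of pellet_tray between 0 and 0.0052 m and angle between each of vial, die_base, sleeve, spacer_box, liquid_cell's own z axis and vertical below 0.12 rad and linear speed of each of vial, die_base, sleeve, spacer_box, liquid_cell below 0.02 m/s and x of die_base in the frame of pellet_tray between -0.0275 and 0.0005 m and y of die_base in the frame of pellet_tray between -0.03 and 0.03 m and z of die_base in the frame of pellet_tray between 0 and 0.0052 m and x of sleeve in the frame of pellet_tray between 0.0455 and 0.0775 m and y of sleeve in the frame of pellet_tray between -0.03 and 0.03 m and z of sleeve in the frame of pellet_tray between 0 and 0.0052 m and x of spacer_box in the frame of cell_tray between -0.0605 and -0.0245 m and y of spacer_box in the frame of cell_tray between -0.03 and 0.03 m and z of spacer_box in the frame of cell_tray between 0 and 0.0052 m and x of liquid_cell in the frame of cell_tray between 0.0075 and 0.0555 m and y of liquid_cell in the frame of cell_tray between -0.03 and 0.03 m and z of liquid_cell in the frame of cell_tray between 0 and 0.0052 m); the robot touches nothing.
It fails at once if the drying pot or the cell mount is shifted by more than 20 mm or tipped (distance of any of drying_pot, cell_mount from where it was at the start of the episode above 0.02 m or angle between any of drying_pot, cell_mount's own z axis and vertical above 0.3 rad).
It also fails if it takes over 136 s, if anything falls off the work surface, if the arm or the gripper's body presses on something with over 40 N, if the wrist force passes 120 N, or if a joint passes its speed limit or range.

## Working session

There is one attempt and no reset: what is moved stays moved. The work goes in short steps, Python scripts to look and compute and a tool call to move; the robot and the scene stay as the last step left them, time stands still between calls to the robot, and variables do not carry over. Pictures are saved under pics/ and viewed, at most 14 in all, crops included, and the job is handed in when it is done.

Besides the shell and the picture viewer there is one more tool, called after "Emit:" as a command line: name --pt "numbers of a row" for each row, then --argument value for the rest. move_arm: Moves the arm, as the interface text tells. Its arguments: {"type":"object","properties":{"motion":{"type":"array","items":{"type":"array","items":{"type":"number"}}},"newtons":{"type":"number"}},"required":["motion"]}

```bash
ls; mkdir -p pics
cat > h.py <<'E'
import numpy as np, cv2
from station import status, cams, ticket
def shot(n,f):
    i=cams.camera_info(n); p=cams.read_camera(n); cv2.imwrite('pics/'+f,cv2.cvtColor(p,cv2.COLOR_RGB2BGR)); return p,i
def ray(i,u,v):
    K=np.array(i['mtx'],float);R=cv2.Rodrigues(np.array(i['rvec'],float))[0];t=np.array(i['tvec'],float).ravel()
    d=R.T@np.linalg.inv(K)@np.array([u,v,1.]);return -R.T@t,d
def pt(i,u,v,z):
    c,d=ray(i,u,v);return (c+d*(z-c[2])/d[2]).round(1)
E
python3 - <<'E'
from h import *
import pickle
print(status.read_state())
for n in['scene','side','wrist']:
    p,i=shot(n,n+'0.png');pickle.dump(i,open(n+'.pkl','wb'));print(n,i['mtx'],ray(i,256,192))
a=[cv2.imread(f'pics/{n}0.png') for n in['scene','side']]
for n,x in zip(['scene','side'],a): cv2.imwrite(f'pics/{n}0b.png',cv2.resize(x,(800,600),interpolation=cv2.INTER_CUBIC))
E
```

```text
pics
{'t': 0.0, 'joint_positions': array([-1.39839312e+00,  3.13461480e-01,  1.49846332e+00,  8.73928747e-06,
        1.33099923e+00, -2.23407138e-01]), 'dq': array([0.00078926, 0.0016986 , 0.00099865, 0.00129801, 0.00200859,
       0.00134238]), 'tau': array([-3.49022093e-04, -4.12269831e+01, -2.59742296e+01, -2.31042031e-04,
        4.14993876e-03,  1.67673278e-05]), 'tcp_pos': array([ 202.3574918 , -484.14597127,  230.71932834]), 'tool_rot': array([-6.65363320e-04,  9.80480593e-01,  1.96614760e-01,  2.12170533e-05]), 'contact_force': array([ 0.29118282, -0.3634996 ,  0.28700251]), 'torque': array([ 0.06860196, -0.04256113,  0.04323418]), 'finger_force': 0.0, 'finger_gap': 0.9965032455807075}
scene [[489.17900529   0.         258.65590471]
 [  0.         489.17900529 190.43240403]
 [  0.           0.           1.        ]] (array([-320.48023025, -943.89868259,  691.17495197]), array([ 0.55538118,  0.69581145, -0.45545353]))
side [[348.9641456    0.         251.43116843]
 [  0.         348.9641456  192.24437988]
 [  0.           0.           1.        ]] (array([ 29.37801639, 497.29113266, 957.10813218]), array([ 0.3819282 , -0.41436506, -0.82619874]))
wrist [[274.00334283   0.         256.86425097]
 [  0.         274.00334283 184.83478663]
 [  0.           0.           1.        ]] (array([ 275.61780219, -454.02219237,  373.81602603]), array([-0.3077858 , -0.12516766, -0.94355431]))
```

View pics/scene0b.png

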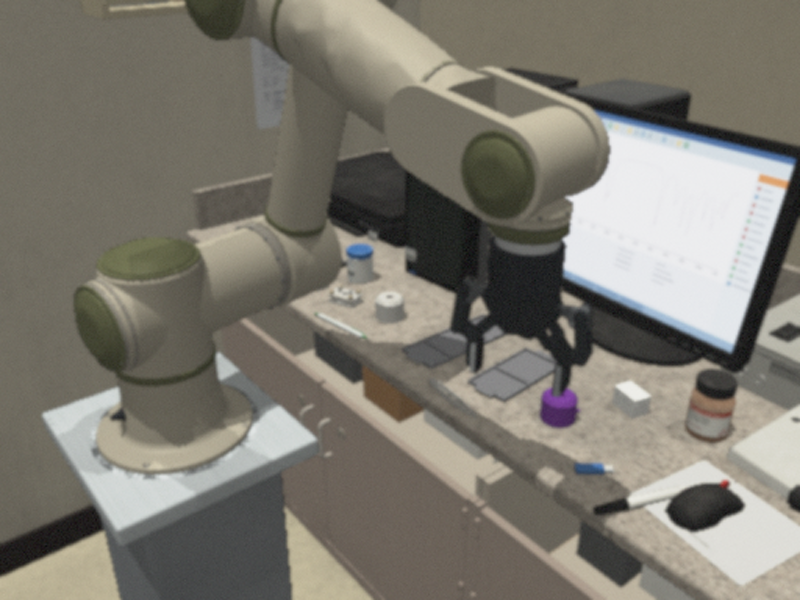

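View pics/side0b.png

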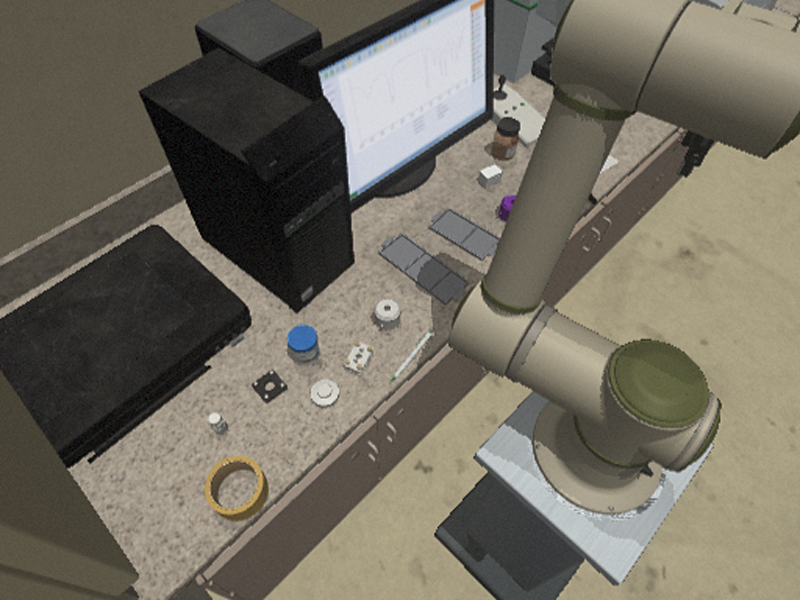

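The side view shows, at 800x600 scale: sleeve (387,313), die base (324,392), vial (217,423), liquid cell (358,357), spacer box (490,176), pot (303,343), mount (269,385). The trays are around (425,265) and (465,230).

Run:
```python
from h import *
import pickle
i=pickle.load(open('side.pkl','rb'))
for n,u,v,z in [('sleeve',387,308,44),('base',324,390,17),('vial',216,417,50),('cell',358,357,18),('box',489,171,34),('pot',303,335,69),('mount',269,385,13),('t3a',405,235,8),('t3b',440,300,8),('t2a',450,210,8),('t2b',480,256,8)]:
    print(n,pt(i,u/1.5625,v/1.5625,z))
a=cv2.imread('pics/side0.png')
cv2.imwrite('pics/c1.png',cv2.resize(a[100:200,225:345],(720,600),interpolation=cv2.INTER_CUBIC))
```

```text
sleeve [456.4  71.7  44. ]
base [422.2 272.7  17. ]
vial [503.4 448.   50. ]
cell [427.6 180.1  18. ]
box [ 568.8 -393.4   34. ]
pot [513.5 238.5  69. ]
mount [505.2 338.2  13. ]
t3a [ 585.9 -116.     8. ]
t3b [408.5 -38.4   8. ]
t2a [ 564.8 -248.1    8. ]
t2b [ 424.8 -190.2    8. ]
```

View pics/c1.png

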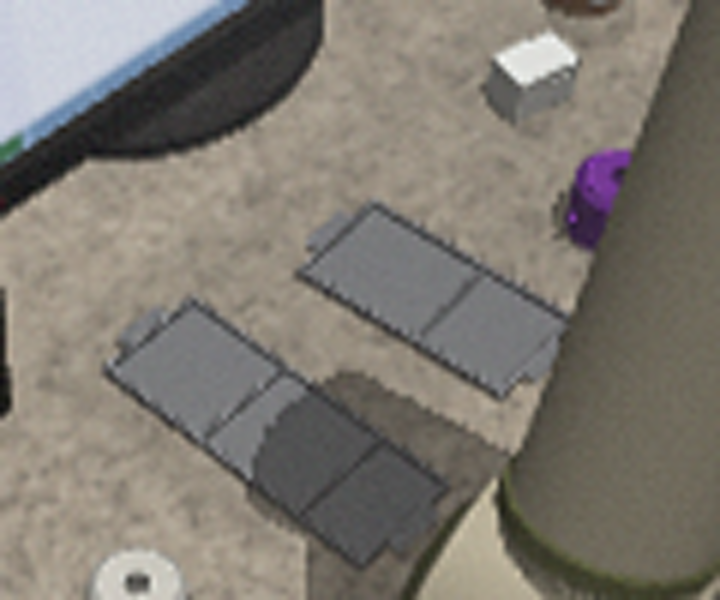

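Tray corners in the crop (6x, offset 225,100): three-bay (193,300), (107,370), (365,568), (445,490). Two-bay (375,203), (300,272), (502,398), with the fourth hidden by the arm near (575,325). Dividers are visible as dark lines.

Run:
```python
from h import *
import pickle
i=pickle.load(open('side.pkl','rb'))
for n,l in [('t3',[(193,300),(107,370),(365,568),(445,490),(285,370),(207,440),(382,440),(302,512)]),('t2',[(375,203),(300,272),(502,398),(575,325),(480,275),(425,333)])]:
    P=np.array([pt(i,225+u/6,100+v/6,8) for u,v in l])[:,:2];print(n,P.tolist())
    e1=P[:2].mean(0);e2=P[2:4].mean(0);d=e2-e1;print('centre',(e1+e2)/2,'len',np.linalg.norm(d),'dir',d/np.linalg.norm(d),np.degrees(np.arctan2(d[1],d[0])),'widths',np.linalg.norm(P[0]-P[1]),np.linalg.norm(P[2]-P[3]))
    for k in range(4,len(P),2): m=P[k:k+2].mean(0);print('div at',(m-e1)@d/np.linalg.norm(d))
s,si=shot('wrist','w1.png')
```

```text
t3 [[592.4, -112.2], [590.3, -38.1], [391.6, -40.3], [394.8, -111.6], [517.0, -111.6], [513.6, -42.4], [443.1, -113.1], [441.3, -43.6]]
centre [492.275 -75.55 ] len 198.15161493159712 dir [-0.99999185 -0.00403731] -179.76867840239805 widths 74.12975111249193 71.37177313196023
div at 76.05684922226088
div at 149.16170383069067
t2 [[568.0, -248.9], [562.3, -174.0], [414.1, -185.2], [418.7, -258.8], [483.9, -249.3], [477.6, -191.0]]
centre [ 490.775 -216.725] len 149.12365674164514 dir [-0.99749432 -0.07074666] -175.94312623306448 widths 75.11657606680434 73.74360989265445
div at 84.8040161857721
```

Emit:
move_arm --pt "0 0 0 -0.124 0" --pt "0 0 0 -0.124 0" --pt "0 0 0 -0.124 0" --pt "0 0 0 -0.124 0" --pt "0 0 0 -0.124 0" --pt "0 0 0 -0.124 0" --pt "0 0 0 -0.124 0" --pt "0 0 0 -0.124 0"

```text
t: 0.87
tcp_pos: [202.4, -484.3, 231.1]
tool_rot: [-0.0, 0.767, 0.642, 0.0]
contact_force: [-0.0, -0.0, -0.2]
finger_gap: 1.003
finger_force: 0.0
```

Emit:
move_arm --pt "0 0 0 -0.092 0" --pt "0 0 0 -0.092 0" --pt "0.007 0.03 0 0 0" --pt "0.008 0.03 0 0 0" --pt "0.008 0.03 0 0 0" --pt "0.008 0.03 0 0 0" --pt "0.008 0.03 0 0 0" --pt "0.008 0.03 0 0 0"

```text
t: 1.53
tcp_pos: [383.8, -436.5, 231.1]
tool_rot: [-0.0, 0.707, 0.707, 0.0]
contact_force: [0.0, 0.0, -0.0]
finger_gap: 1.0
finger_force: 0.0
```

Emit:
move_arm --pt "0.008 0.03 0 0 0" --pt "0.008 0.03 0 0 0" --pt "0.008 0.03 0.01 0 0" --pt "0.008 0.03 0.01 0 0" --pt "0.008 0.03 0.01 0 0" --pt "0.0 0.02 0.01 0 0" --pt "0 0 0 0 0" --pt "0 0 0 0 0"

```text
t: 2.2
tcp_pos: [552.6, -396.5, 189.9]
tool_rot: [-0.001, 0.706, 0.708, -0.0]
contact_force: [-0.3, -0.0, 0.6]
finger_gap: 1.004
finger_force: 0.0
```

Run:
```python
from h import *
import pickle
p,i=shot('wrist','w2.png');pickle.dump(i,open('w2.pkl','wb'))
print(status.read_state())
```

```text
{'t': 2.25, 'joint_positions': array([-7.95427962e-01,  6.96192469e-01,  1.00855523e+00, -2.29484098e-04,
        1.43750818e+00, -7.96514474e-01]), 'dq': array([-0.01663059, -0.03080286,  0.00404312, -0.00037102,  0.00197501,
        0.00075087]), 'tau': array([ 1.27409857e+00, -5.66618943e+01, -2.65626937e+01,  5.60232997e-02,
       -9.98360192e-03,  2.08178587e-02]), 'tcp_pos': array([ 552.02158399, -397.14264296,  191.02621469]), 'tool_rot': array([-3.32794664e-04,  7.06711679e-01,  7.07501576e-01, -1.10206825e-04]), 'contact_force': array([-0.04241402, -0.80370203,  0.28340964]), 'torque': array([-0.02381927, -0.01604083,  0.02175355]), 'finger_force': 0.0, 'finger_gap': 0.9999521658986017}
```

View pics/w2.png

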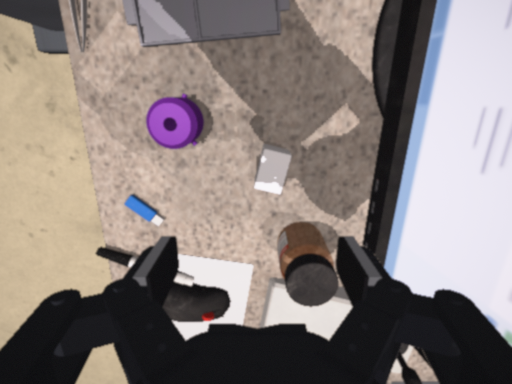

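Wrist view: box at about (273,168), corners roughly (265,143), (291,151), (280,194), (254,188), with the purple sleeve at (174,122).

Run:
```python
from h import *
import pickle
i=pickle.load(open('w2.pkl','rb'));print(ray(i,256,192))
for z in(0,34):print(z,[pt(i,*c,z)[:2].tolist() for c in[(265,143),(291,151),(280,194),(254,188),(174,122),(143,46),(279,34),(256,230)]])
a=cv2.imread('pics/w2.png')
cv2.imwrite('pics/w2c.png',cv2.resize(a[125:215,215:335],(720,540),interpolation=cv2.INTER_CUBIC))
```

```text
(array([ 552.82733959, -317.76031459,  333.07039463]), array([-0.00252901, -0.33283329, -0.94335009]))
0 [[562.8, -372.0], [594.9, -381.8], [582.9, -437.9], [549.4, -429.8], [454.3, -347.2], [427.7, -265.7], [576.7, -253.6], [552.0, -489.6]]
34 [[561.8, -366.5], [590.6, -375.2], [579.9, -425.7], [549.7, -418.4], [464.4, -344.2], [440.5, -271.0], [574.2, -260.1], [552.1, -472.1]]
```

View pics/w2c.png

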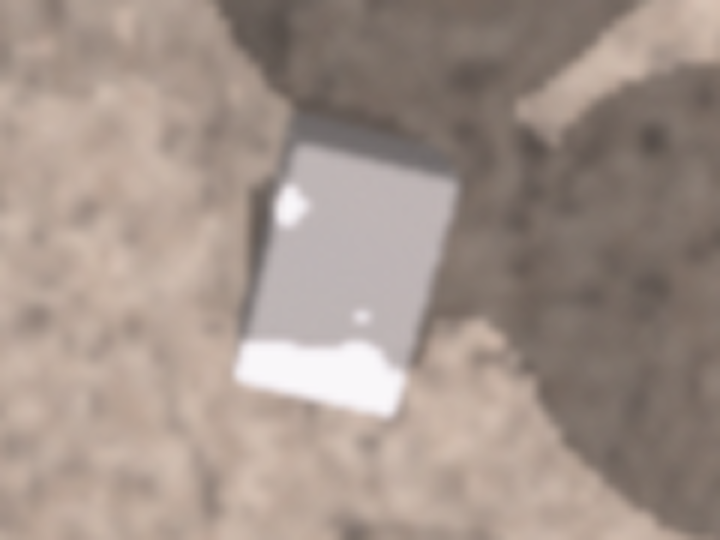

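Box top is centred at about (570.5,-399.5), size about 31x47 mm (33x49 given, fits), short axis at -14°.

Emit:
move_arm --pt "-0.002 0.0185 0.02 0 0" --pt "0 0 0.02 0.12 0" --pt "0 0 0.02 0.12 0" --pt "0 0 0.03 0 0" --pt "0 0 0.03 0 0" --pt "0 0 0.03 0 0" --pt "0 0 0.02 0 0" --pt "0 0 0.016 0 0" --newtons 30

```text
t: 2.92
tcp_pos: [569.4, -399.5, 4.1]
tool_rot: [-0.001, 0.787, 0.617, -0.0]
contact_force: [0.3, -0.3, -0.5]
finger_gap: 1.001
finger_force: 0.0
```

Emit:
move_arm --pt "0 0 0 0 200" --pt "0 0 0 0 200" --pt "0 0 0 0 200" --pt "0 0 0 0 200" --pt "0 0 0 0 200" --pt "0 0 0 0 200" --pt "0 0 0 0 200" --pt "0 0 0 0 200"

```text
t: 3.58
tcp_pos: [571.3, -399.8, 7.2]
tool_rot: [0.001, 0.786, 0.618, 0.0]
contact_force: [-1.5, 0.1, 6.9]
finger_gap: 0.372
finger_force: 31.2
```

Emit:
move_arm --pt "0 0 -0.04 0 200" --pt "0 0 -0.04 0 200" --pt "0 0 -0.03 -0.103 200" --pt "0 0 -0.03 -0.103 200" --pt "0 0 0 -0.104 200" --pt "0.027 -0.015 0 0 200" --pt "0.027 -0.015 0 0 200" --pt "0.027 -0.015 0 0 200"

```text
t: 4.25
tcp_pos: [519.3, -320.4, 145.5]
tool_rot: [0.0, 0.682, 0.732, 0.0]
contact_force: [0.9, -0.8, -0.4]
finger_gap: 0.369
finger_force: 30.4
```

Emit:
move_arm --pt "0.027 -0.015 0 0 200" --pt "0.027 -0.015 0 0 200" --pt "0.027 -0.015 0 0 200" --pt "0.026 -0.019 0 0 200" --pt "0 0 0 0 200" --pt "0 0 0 0 200"

```text
t: 4.75
tcp_pos: [448.4, -218.5, 146.2]
tool_rot: [0.001, 0.681, 0.732, 0.0]
contact_force: [0.6, -0.6, -0.5]
finger_gap: 0.371
finger_force: 30.4
```

Run:
```python
from h import *
import pickle
p,i=shot('wrist','w3.png');pickle.dump(i,open('w3.pkl','wb'))
s=status.read_state();print(s['tcp_pos'],s['tool_rot'],s['finger_gap'])
cv2.imwrite('pics/w3b.png',cv2.resize(cv2.imread('pics/w3.png'),(800,600)))
```

```text
[ 449.124235   -219.49751882  146.20194524] [1.03021568e-03 6.81452024e-01 7.31862061e-01 3.25763209e-05] 0.3706142435934665
```

View pics/w3b.png

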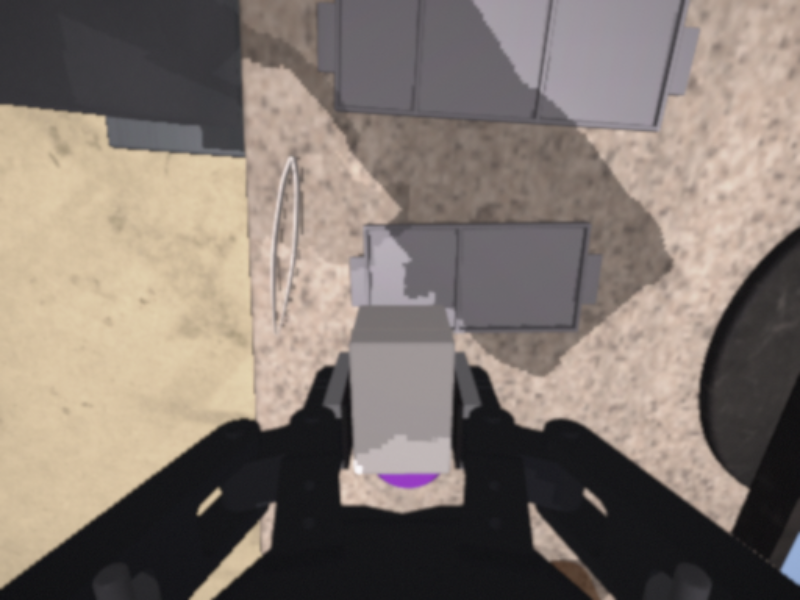

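Two-bay tray corners at 800 scale: (367,224), (588,222), (577,328), divider at (457,226). Three-bay near corners: (337,107), (658,128).

Run:
```python
from h import *
import pickle
i=pickle.load(open('w3.pkl','rb'))
for u,v in[(367,224),(588,222),(577,328),(457,224),(455,328),(337,107),(658,128),(415,110),(540,118)]:print(pt(i,u/1.5625,v/1.5625,8))
```

```text
[ 424.3 -188.     8. ]
[ 569.2 -176.3    8. ]
[ 577.1 -251.5    8. ]
[ 483.4 -183.7    8. ]
[ 490.3 -257.7    8. ]
[ 402.8 -118.2    8. ]
[ 600.3 -115.9    8. ]
[ 450.1 -116.5    8. ]
[ 526.8 -115.5    8. ]
```

The wrist view agrees with the grasp (x=571); the side view reads about 8 mm low in x. I'm using the wrist values: two-bay centre (499.5,-219), yaw about 5°.

Emit:
move_arm --pt "-0.004 0.0077 0.02 0 200" --pt "0 0 0.03 0 200" --pt "0 0 0.03 0 200" --pt "0 0 0.025 0 200" --pt "0 0 0.015 0 200" --pt "0 0 0.008 0 200" --pt "0 0 0.006 0 200" --pt "0 0 0 0 200"

```text
t: 5.47
tcp_pos: [457.1, -223.3, 11.1]
tool_rot: [0.0, 0.682, 0.732, 0.0]
contact_force: [0.8, -0.3, -0.7]
finger_gap: 0.369
finger_force: 30.4
```

Run:
```python
from h import *
s=status.read_state();print(s['tcp_pos'],s['contact_force'],s['finger_gap'])
```

```text
[ 457.14688925 -223.3443871    11.12654225] [ 0.79355138 -0.30623422 -0.68693569] 0.3686365552126787
```

Release, rise, and head for the liquid cell (about (435,185)) to look.

Emit:
move_arm --pt "0 0 0.001 0 200" --pt "0 0 0 0 120" --pt "0 0 0 0 110" --pt "0 0 0 0 110" --pt "0 0 -0.02 0 100" --pt "0 0 -0.04 0 0" --pt "0 0 -0.04 0 0" --pt "0.01 0 -0.04 0.07 0"

```text
t: 6.13
tcp_pos: [455.8, -213.5, 152.4]
tool_rot: [0.0, 0.707, 0.707, -0.0]
contact_force: [0.7, -0.0, -0.2]
finger_gap: 0.993
finger_force: 0.0
```

Emit:
move_arm --pt "0.04 0 -0.03 0 0" --pt "0.04 0 -0.02 0 0" --pt "0.04 0 0 0 0" --pt "0.04 0 0 0 0" --pt "0.04 0 0 0 0" --pt "0.04 0 0 0 0" --pt "0.04 0 0 0 0" --pt "0.04 0 0 0 0"

```text
t: 6.8
tcp_pos: [455.3, 99.8, 194.5]
tool_rot: [0.0, 0.707, 0.707, 0.0]
contact_force: [1.4, -0.5, -0.5]
finger_gap: 0.999
finger_force: 0.0
```

Emit:
move_arm --pt "0.04 0 0 0 0" --pt "0.02 0 0 0 0" --pt "0 0 0 0 0" --pt "0 0 0 0 0"

```text
t: 7.13
tcp_pos: [455.4, 158.6, 194.1]
tool_rot: [0.0, 0.706, 0.708, 0.0]
contact_force: [-1.0, 0.0, 0.1]
finger_gap: 0.999
finger_force: 0.0
```

Run:
```python
from h import *
import pickle
p,i=shot('wrist','w4.png');pickle.dump(i,open('w4.pkl','wb'))
s=status.read_state();print(s['t'],s['tcp_pos'],s['tool_rot'],s['finger_gap'])
cv2.imwrite('pics/w4b.png',cv2.resize(cv2.imread('pics/w4.png'),(800,600)))
```

```text
7.1833 [455.54826257 157.68000868 194.06687951] [ 1.49018549e-04  7.06532803e-01  7.07680278e-01 -2.58130438e-05] 0.9950654995671302
```

View pics/w4b.png

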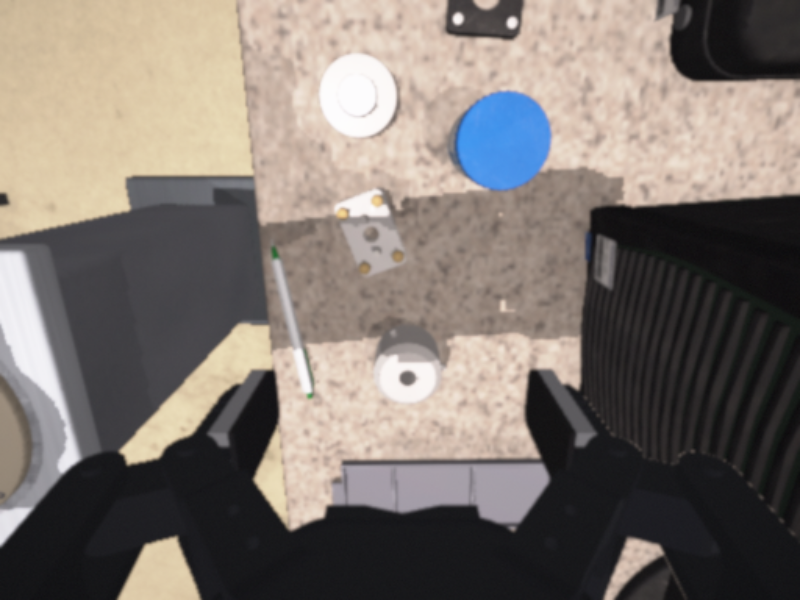

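Wrist view (800 scale): cell plate corners (335,208), (383,188), (408,262), (363,276); sleeve hole (408,378); base centre (358,96); pot lid (503,140).

Run:
```python
from h import *
import pickle
i=pickle.load(open('w4.pkl','rb'));s=1.5625
P=np.array([pt(i,u/s,v/s,18)[:2] for u,v in[(335,208),(383,188),(408,262),(363,276)]],np.float32);print('cell',P.tolist(),P.mean(0),cv2.minAreaRect(P))
for n,u,v,z in[('sleeve',408,378,42),('sl_l',375,374,42),('sl_r',441,374,42),('base',358,96,12),('boss',355,95,19),('pot',503,138,69),('pen',312,395,5),('mount',485,35,13)]:print(n,pt(i,u/s,v/s,z))
```

```text
cell [[407.0, 196.3000030517578], [442.6000061035156, 210.8000030517578], [461.20001220703125, 155.39999389648438], [426.3999938964844, 144.10000610351562]] [434.30002 176.65   ] ((433.71563720703125, 176.99478149414062), (38.36375045776367, 58.43904113769531), 18.55896759033203)
sleeve [461.5  68.6  42. ]
sl_l [435.9  72.   42. ]
sl_r [487.1  72.2  42. ]
base [425.6 272.9  12. ]
boss [424.2 272.7  19. ]
pot [515.8 244.2  69. ]
pen [377.3  30.2   5. ]
mount [511.5 310.4  13. ]
```

Emit:
move_arm --pt "0.0195 -0.0215 0.02 0 0" --pt "0 0 0.02 -0.11 0" --pt "0 0 0.02 -0.11 0" --pt "0 0 0.03 -0.11 0" --pt "0 0 0.03 0 40" --pt "0 0 0.03 0 40" --pt "0 0 0.026 0 40" --pt "0 0 0.015 0 40" --newtons 50

```text
t: 7.85
tcp_pos: [433.3, 175.8, 0.7]
tool_rot: [-0.001, 0.582, 0.813, -0.001]
contact_force: [-1.3, 0.1, -0.7]
finger_gap: 0.841
finger_force: 0.0
```

Emit:
move_arm --pt "0 0 0 0 200" --pt "0 0 0 0 200" --pt "0 0 0 0 200" --pt "0 0 0 0 200" --pt "0 0 0 0 200" --pt "0 0 0 0 200" --pt "0 0 0 0 200" --pt "0 0 0 0 200"

```text
t: 8.52
tcp_pos: [435.1, 177.1, 4.3]
tool_rot: [0.001, 0.581, 0.814, 0.001]
contact_force: [-1.5, -3.3, 8.7]
finger_gap: 0.43
finger_force: 51.5
```

Emit:
move_arm --pt "0 0 -0.03 0 200" --pt "0 0 -0.04 0 200" --pt "0 0 -0.04 0 200" --pt "0 0 -0.02 -0.12 200" --pt "0 0 0 -0.12 200" --pt "0 0 0 -0.12 200" --pt "0 0 0 -0.12 200" --pt "0 0 0 -0.12 200"

```text
t: 9.18
tcp_pos: [434.0, 177.4, 133.5]
tool_rot: [0.0, 0.312, 0.95, 0.0]
contact_force: [-0.0, -0.2, -2.6]
finger_gap: 0.427
finger_force: 51.4
```

Emit:
move_arm --pt "0 0 0 -0.12 200" --pt "0 0 0 -0.12 200" --pt "0 0 0 -0.12 200" --pt "0 0 0 -0.12 200" --pt "0 0 0 -0.12 200" --pt "0 0 0 -0.128 200" --pt "-0.005 -0.036 0 0 200" --pt "-0.005 -0.036 0 0 200"

```text
t: 9.85
tcp_pos: [450.0, 106.6, 133.4]
tool_rot: [0.0, -0.045, 0.999, 0.0]
contact_force: [-0.0, -0.1, -0.7]
finger_gap: 0.432
finger_force: 51.5
```

Emit:
move_arm --pt "-0.005 -0.036 0 0 200" --pt "-0.005 -0.036 0 0 200" --pt "-0.005 -0.036 0 0 200" --pt "-0.005 -0.036 0 0 200" --pt "-0.006 -0.036 0 0 200" --pt "-0.006 -0.036 0 0 200" --pt "-0.006 -0.036 0 0 200" --pt "-0.006 -0.036 0 0 200"

```text
t: 10.52
tcp_pos: [518.6, -178.6, 133.5]
tool_rot: [0.0, -0.042, 0.999, -0.0]
contact_force: [0.3, 0.4, -1.1]
finger_gap: 0.433
finger_force: 51.5
```

Emit:
move_arm --pt "0 0 0 0 200" --pt "0 0 0 0 200" --pt "0 0 0 0 200"

```text
t: 10.77
tcp_pos: [518.2, -176.3, 133.0]
tool_rot: [-0.0, -0.042, 0.999, 0.0]
contact_force: [0.4, 0.6, -2.4]
finger_gap: 0.426
finger_force: 51.5
```

Run:
```python
from h import *
import pickle
p,i=shot('wrist','w5.png');pickle.dump(i,open('w5.pkl','wb'))
s=status.read_state();print(s['t'],s['tcp_pos'],s['tool_rot'],s['finger_gap'])
cv2.imwrite('pics/w5b.png',cv2.resize(cv2.imread('pics/w5.png'),(800,600)))
```

```text
10.8167 [ 518.30465618 -175.89782129  133.08668384] [-7.65408872e-05 -4.29166025e-02  9.99078640e-01  1.74689346e-04] 0.4254352210509843
```

View pics/w5b.png

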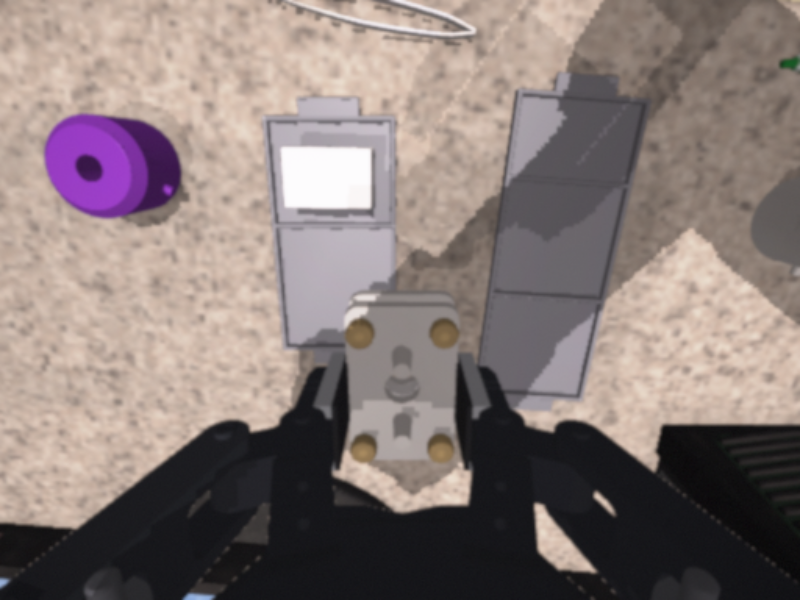

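The box sits inside the smaller bay at (326,178). Two-bay corners (266,117), (395,117), (286,346); divider (274,226)-(395,224). Three-bay corners (517,90), (646,100), (580,398); dividers at (505,180)-(628,186) and (494,292)-(601,300).

Run:
```python
from h import *
import pickle
i=pickle.load(open('w5.pkl','rb'));s=1.5625
for n,l in[('t2',[(266,117),(395,117),(286,346),(274,226),(395,224)]),('t3',[(517,90),(646,100),(580,398),(505,180),(628,186),(494,292),(601,300)])]:print(n,[pt(i,u/s,v/s,8)[:2].tolist() for u,v in l])
print(pt(i,326/s,178/s,37))
```

```text
t2 [[428.5, -263.4], [422.1, -188.6], [574.6, -251.6], [492.1, -259.2], [484.4, -183.6]]
t3 [[401.9, -120.2], [400.8, -45.3], [597.9, -41.1], [451.9, -119.1], [449.1, -43.7], [523.6, -114.8], [523.2, -43.2]]
[ 457.8 -222.8   37. ]
```

Emit:
move_arm --pt "-0.004 -0.021 0 0 200" --pt "-0.004 -0.0214 0 0 200" --pt "0 0 0.03 0 200" --pt "0 0 0.04 0 200" --pt "0 0 0.03 0 200" --pt "0 0 0.016 0 200" --pt "0 0 0.008 0 200" --pt "0 0 0 0 200"

```text
t: 11.48
tcp_pos: [529.9, -217.0, 8.9]
tool_rot: [-0.001, -0.043, 0.999, 0.001]
contact_force: [-0.3, 0.3, -2.1]
finger_gap: 0.426
finger_force: 51.6
```

Emit:
move_arm --pt "0 0 0.001 0 200" --pt "0 0 0 0 200"

```text
t: 11.65
tcp_pos: [530.7, -218.0, 8.8]
tool_rot: [0.001, -0.043, 0.999, -0.0]
contact_force: [0.2, 0.9, -2.2]
finger_gap: 0.428
finger_force: 51.6
```

Emit:
move_arm --pt "0 0 0.002 0 200" --pt "0 0 0 0 200" --pt "0 0 0 0 115" --pt "0 0 0 0 105" --pt "0 0 0 0 105" --pt "0 0 -0.02 0 80" --pt "0 0 -0.04 0 40" --pt "0 0 -0.04 0 20"

```text
t: 12.32
tcp_pos: [529.4, -217.9, 106.3]
tool_rot: [-0.001, -0.043, 0.999, 0.001]
contact_force: [0.2, -1.2, 0.7]
finger_gap: 0.916
finger_force: 0.0
```

Run:
```python
from h import *
s=status.read_state();print(s['t'],s['tcp_pos'],s['tool_rot'],s['finger_gap'])
```

```text
12.3167 [ 529.3898398  -217.88200095  106.25330791] [-1.20816763e-03 -4.25182551e-02  9.99094558e-01  8.95296428e-04] 0.916032107340559
```

Emit:
move_arm --pt "0 0 -0.03 0.068 0" --pt "0.007 0.035 -0.03 0 0" --pt "0.007 0.035 0 0 0" --pt "0.007 0.035 0 0 0" --pt "0.007 0.035 0 0 0" --pt "0.007 0.035 0 0 0" --pt "0.007 0.035 0 0 0" --pt "0.007 0.035 0 0 0"

```text
t: 12.98
tcp_pos: [477.1, 23.6, 162.9]
tool_rot: [0.0, -0.008, 1.0, -0.0]
contact_force: [1.0, -0.6, -0.0]
finger_gap: 1.001
finger_force: 0.0
```

Emit:
move_arm --pt "0.007 0.035 0 0 0" --pt "0.007 0.035 0 0 0" --pt "0.007 0.035 0 0 0" --pt "0.007 0.035 0 0 0" --pt "0.007 0.035 0 0 0" --pt "0.007 0.035 0 0 0" --pt "0.005 0.037 0 0 0" --pt "0 0 0 0 0"

```text
t: 13.65
tcp_pos: [424.9, 273.0, 162.8]
tool_rot: [0.0, -0.011, 1.0, 0.001]
contact_force: [-0.4, 0.8, -0.2]
finger_gap: 1.003
finger_force: 0.0
```

Emit:
move_arm --pt "0 0 0 0 0" --pt "0 0 0 0 0"

```text
t: 13.82
tcp_pos: [426.5, 267.9, 162.7]
tool_rot: [-0.0, -0.009, 1.0, -0.0]
contact_force: [-0.2, -0.8, -0.8]
finger_gap: 1.001
finger_force: 0.0
```

Run:
```python
from h import *
import pickle
p,i=shot('wrist','w6.png');pickle.dump(i,open('w6.pkl','wb'))
s=status.read_state();print(s['t'],s['tcp_pos'],s['tool_rot'],s['finger_gap'])
cv2.imwrite('pics/w6b.png',cv2.resize(cv2.imread('pics/w6.png'),(800,600)))
```

```text
13.8667 [426.70410561 267.48272035 162.70940229] [-3.29326275e-05 -8.19513377e-03  9.99966410e-01 -1.32395873e-04] 0.9996586143146683
```

View pics/w6b.png

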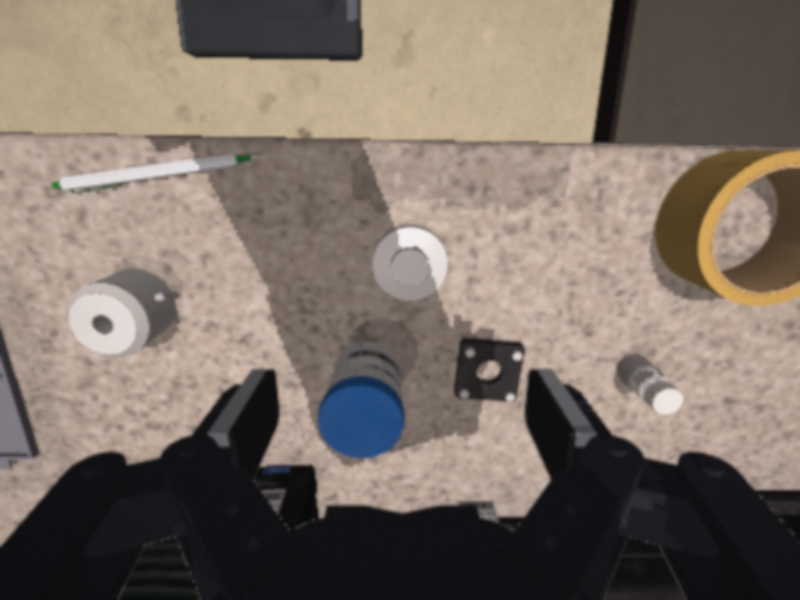

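Base rim centre (410,263), boss (409,267), vial cap (668,400), sleeve hole (103,324), pot (361,417), mount (489,370).

Run:
```python
from h import *
import pickle
i=pickle.load(open('w6.pkl','rb'));s=1.5625
for n,u,v,z in[('base',410,263,10),('bl',373,263,10),('br',448,263,10),('boss',409,267,19),('vial',668,400,50),('pot',361,415,69),('sleeve',103,324,43),('ringL',657,225,0),('ringB',760,304,40)]:print(n,pt(i,u/s,v/s,z))
```

```text
base [424.5 273.6  10. ]
bl [425.  247.3  10. ]
br [424.  300.7  10. ]
boss [425.  272.8  19. ]
vial [507.9 451.8  50. ]
pot [510.6 243.1  69. ]
sleeve [461.3  70.2  43. ]
ringL [396. 450.   0.]
ringB [440.5 504.4  40. ]
```

Emit:
move_arm --pt "0.002 0.006 0.02 0 0" --pt "0 0 0.03 0 0" --pt "0 0 0.03 0 0" --pt "0 0 0.03 0 0" --pt "0 0 0.03 0 0" --pt "0 0 0.013 0 0" --pt "0 0 0.006 0 0" --pt "0 0 0 0 0" --newtons 80

```text
t: 14.53
tcp_pos: [424.3, 273.2, 3.0]
tool_rot: [-0.001, -0.008, 1.0, -0.0]
contact_force: [0.2, 0.3, 0.8]
finger_gap: 1.001
finger_force: 0.0
```

Emit:
move_arm --pt "0 0 0 0 200" --pt "0 0 0 0 200" --pt "0 0 0 0 200" --pt "0 0 0 0 200" --pt "0 0 0 0 200" --pt "0 0 0 0 200"

```text
t: 15.03
tcp_pos: [425.2, 274.3, 5.7]
tool_rot: [0.001, -0.009, 1.0, 0.0]
contact_force: [-3.1, -3.8, 13.3]
finger_gap: 0.596
finger_force: 81.1
```

Emit:
move_arm --pt "0 0 -0.02 0 200" --pt "0 0 -0.04 0 200" --pt "0 0 -0.04 0 200" --pt "-0.004 -0.03 -0.02 0 200" --pt "-0.005 -0.03 0 0 200" --pt "-0.005 -0.03 0 0 200" --pt "-0.005 -0.03 0 0 200" --pt "-0.005 -0.03 0 0 200"

```text
t: 15.7
tcp_pos: [451.0, 123.3, 124.5]
tool_rot: [0.001, -0.009, 1.0, -0.0]
contact_force: [0.7, 0.2, -1.2]
finger_gap: 0.592
finger_force: 84.6
```

Emit:
move_arm --pt "-0.005 -0.03 0 0 200" --pt "-0.005 -0.03 0 0 200" --pt "-0.005 -0.03 0 0 200" --pt "-0.005 -0.03 0 0 200" --pt "-0.005 -0.03 0 0 200" --pt "-0.004 -0.03 0 0 200" --pt "-0.003 -0.026 0 0 200" --pt "0 0 0 0 200"

```text
t: 16.37
tcp_pos: [487.1, -84.8, 124.4]
tool_rot: [0.001, -0.007, 1.0, -0.001]
contact_force: [0.5, -0.0, -1.7]
finger_gap: 0.59
finger_force: 84.6
```

Emit:
move_arm --pt "0 0 0 0 200" --pt "0 0 0 0 200" --pt "0 0 0 0 200"

```text
t: 16.62
tcp_pos: [486.3, -79.8, 124.0]
tool_rot: [0.0, -0.009, 1.0, 0.0]
contact_force: [-0.3, 0.7, -2.1]
finger_gap: 0.594
finger_force: 84.6
```

Emit:
move_arm --pt "0 -0.001 0.03 0 200" --pt "0 0 0.035 0 200" --pt "0 0 0.025 0 200" --pt "0 0 0.013 0 200" --pt "0 0 0.007 0 200" --pt "0 0 0.003 0 200" --pt "0 0 0 0 200" --pt "0 0 0 0 200"

```text
t: 17.28
tcp_pos: [487.1, -81.7, 11.7]
tool_rot: [0.001, -0.009, 1.0, -0.0]
contact_force: [1.4, -1.6, -2.7]
finger_gap: 0.591
finger_force: 84.6
```

Emit:
move_arm --pt "0 0 0.002 0 200" --pt "0 0 0.001 0 200" --pt "0 0 0 0 200"

```text
t: 17.53
tcp_pos: [487.1, -81.9, 8.8]
tool_rot: [0.001, -0.009, 1.0, -0.0]
contact_force: [-1.9, 0.4, 5.5]
finger_gap: 0.595
finger_force: 85.6
```

Emit:
move_arm --pt "0 0 0 0 85" --pt "0 0 0 0 75" --pt "0 0 0 0 75" --pt "0 0 -0.02 0 60" --pt "0 0 -0.04 0 0" --pt "0 0 -0.04 0 0" --pt "0.006 0.037 -0.02 0 0" --pt "0.006 0.038 0 0 0"

```text
t: 18.2
tcp_pos: [475.5, -8.5, 131.8]
tool_rot: [0.004, -0.007, 1.0, -0.001]
contact_force: [1.5, 0.8, 0.1]
finger_gap: 0.997
finger_force: 0.0
```

Emit:
move_arm --pt "0.006 0.038 0 0 0" --pt "0.006 0.038 0 0 0" --pt "0 0 0 0.122 0" --pt "0 0 0 0.122 0" --pt "0 0 0 0.122 0" --pt "0 0 0 0.122 0" --pt "0 0 0 0.122 0" --pt "0 0 0 0.122 0"

```text
t: 18.87
tcp_pos: [460.1, 68.1, 127.4]
tool_rot: [0.0, 0.353, 0.936, 0.0]
contact_force: [0.5, 0.2, -0.2]
finger_gap: 0.998
finger_force: 0.0
```

Emit:
move_arm --pt "0 0 0 0.122 0" --pt "0 0 0 0.122 0" --pt "0 0 0 0.122 0" --pt "0 0 0 0.122 0" --pt "0 0 0 0.122 0" --pt "0 0 0 0.122 0" --pt "0 0 0 0.122 0" --pt "0 0 0 0 0"

```text
t: 19.53
tcp_pos: [460.1, 68.1, 127.4]
tool_rot: [0.0, 0.708, 0.706, 0.0]
contact_force: [-0.7, -0.6, -0.1]
finger_gap: 0.999
finger_force: 0.0
```

Run:
```python
from h import *
import pickle
p,i=shot('wrist','w7.png');pickle.dump(i,open('w7.pkl','wb'))
s=status.read_state();print(s['t'],s['tcp_pos'],s['tool_rot'],s['finger_gap'])
cv2.imwrite('pics/w7b.png',cv2.resize(cv2.imread('pics/w7.png'),(800,600)))
```

```text
19.5833 [460.04371702  68.07615767 127.36931193] [1.31548893e-05 7.05600782e-01 7.08609579e-01 1.46484695e-05] 0.9999312488667393
```

View pics/w7b.png

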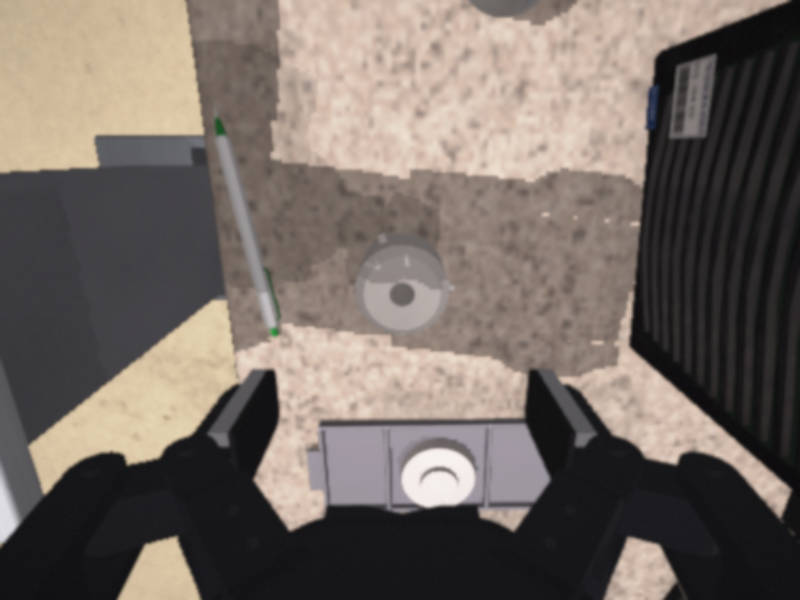

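The base sits in the middle bay at (438,475). The sleeve hole at (402,294) gives about (460,71), so it is under the tool.

Emit:
move_arm --pt "0.0025 0.0005 0.02 0 0" --pt "0 0 0.03 0 0" --pt "0 0 0.03 0 0" --pt "0 0 0.02 0 0" --pt "0 0 0.01 0 0" --pt "0 0 0.004 0 0" --pt "0 0 0 0 0" --pt "0 0 0 0 200" --newtons 110

```text
t: 20.25
tcp_pos: [461.3, 70.5, 14.3]
tool_rot: [0.001, 0.706, 0.708, 0.001]
contact_force: [0.0, 0.3, 0.5]
finger_gap: 0.886
finger_force: 0.0
```

Emit:
move_arm --pt "0 0 0 0 200" --pt "0 0 0 0 200" --pt "0 0 0 0 200" --pt "0 0 0 0 200" --pt "0 0 0 0 200" --pt "0 0 0 0 200"

```text
t: 20.75
tcp_pos: [460.9, 70.6, 15.0]
tool_rot: [0.001, 0.706, 0.708, 0.0]
contact_force: [-5.5, -1.1, 14.4]
finger_gap: 0.604
finger_force: 113.3
```

Emit:
move_arm --pt "0 0 -0.02 0 200" --pt "0 0 -0.04 0 200" --pt "0 0 -0.03 0 200" --pt "-0.02 0.014 0 0 200" --pt "-0.03 0.02 0 0 200" --pt "-0.03 0.02 0 0 200" --pt "-0.03 0.02 0 0 200" --pt "-0.03 0.02 0 0 200"

```text
t: 21.42
tcp_pos: [555.0, -70.5, 103.2]
tool_rot: [-0.001, 0.706, 0.708, -0.0]
contact_force: [1.0, -0.2, -6.7]
finger_gap: 0.599
finger_force: 118.7
```

Emit:
move_arm --pt "-0.01 0.007 0 0 200" --pt "0 0 0 0 200" --pt "0 0 0 0 200" --pt "0 0 0 0 200"

```text
t: 21.75
tcp_pos: [561.0, -78.4, 102.9]
tool_rot: [-0.001, 0.706, 0.708, -0.0]
contact_force: [-0.2, 0.1, -7.0]
finger_gap: 0.598
finger_force: 118.0
```

Emit:
move_arm --pt "-0.001 0.0025 0.02 0 200" --pt "0 0 0.03 0 200" --pt "0 0 0.02 0 200" --pt "0 0 0.008 0 200" --pt "0 0 0.005 0 200" --pt "0 0 0.001 0 200" --pt "0 0 0 0 200" --pt "0 0 0 0 200"

```text
t: 22.42
tcp_pos: [565.1, -80.3, 20.7]
tool_rot: [0.001, 0.706, 0.708, 0.0]
contact_force: [0.5, -0.1, -6.7]
finger_gap: 0.603
finger_force: 118.4
```

Emit:
move_arm --pt "0 0 0.001 0 200" --pt "0 0 0 0 200"

```text
t: 22.58
tcp_pos: [564.6, -80.3, 18.9]
tool_rot: [0.0, 0.706, 0.708, 0.0]
contact_force: [0.4, 1.2, -6.4]
finger_gap: 0.604
finger_force: 118.4
```

Emit:
move_arm --pt "0 0 0.002 0 200" --pt "0 0 0 0 200" --pt "0 0 0 0 85" --pt "0 0 0 0 80" --pt "0 0 0 0 80" --pt "0 0 -0.02 0 75" --pt "0 0 -0.04 0 60" --pt "0 0 -0.04 0 0"

```text
t: 23.25
tcp_pos: [563.8, -80.0, 116.9]
tool_rot: [-0.001, 0.706, 0.708, -0.0]
contact_force: [1.1, 0.1, 0.3]
finger_gap: 0.886
finger_force: 0.0
```

Run:
```python
from h import *
import pickle
p,i=shot('wrist','w8.png')
s=status.read_state();print(s['t'],s['tcp_pos'],s['finger_gap'],s['contact_force'])
i=pickle.load(open('side.pkl','rb'));j=pickle.load(open('w6.pkl','rb'));q=1.5625
print([pt(i,u/q,v/q,0) for u,v in[(90,460),(210,370),(248,318)]],pt(j,795/q,490/q,0),pt(j,700/q,490/q,0))
```

```text
23.3 [567.539686   -81.19541496 125.95510883] 0.963155268863604 [ 2.68258415 -0.6722358   8.42077245]
[array([619.9, 648.1,   0. ]), array([618.3, 397.2,   0. ]), array([663. , 272.4,   0. ])] [628.5 619.8   0. ] [630.  535.7   0. ]
```

Emit:
move_arm --pt "0.037 -0.03 -0.02 0 0" --pt "0.037 -0.03 -0.02 0 0" --pt "0.037 -0.03 0 0 0" --pt "0.037 -0.03 0 0 0" --pt "0.037 0 0 0 0" --pt "0.037 0 0 0 0" --pt "0.037 0 0 0 0" --pt "0.037 0 0 0 0"

```text
t: 23.97
tcp_pos: [462.9, 193.8, 149.0]
tool_rot: [0.0, 0.706, 0.708, 0.001]
contact_force: [1.9, -0.3, 0.0]
finger_gap: 1.002
finger_force: 0.0
```

Emit:
move_arm --pt "0.037 0 0 0 0" --pt "0.037 0 0 0 0" --pt "0.037 0.006 0 0 0" --pt "0.037 0.01 0 0 0" --pt "0.037 0.01 0 0 0" --pt "0.037 0.01 0 0 0" --pt "0.025 0.01 0 0 0" --pt "0 0 0 0 0"

```text
t: 24.63
tcp_pos: [508.7, 443.0, 147.4]
tool_rot: [-0.0, 0.705, 0.709, 0.001]
contact_force: [-0.7, 0.3, 0.7]
finger_gap: 0.999
finger_force: 0.0
```

Emit:
move_arm --pt "0 0 0 0 0" --pt "0 0 0 0 0"

```text
t: 24.8
tcp_pos: [508.4, 438.5, 148.4]
tool_rot: [0.0, 0.706, 0.708, -0.0]
contact_force: [-0.0, -0.8, -0.1]
finger_gap: 0.999
finger_force: 0.0
```

Run:
```python
from h import *
import pickle
p,i=shot('wrist','w9.png');pickle.dump(i,open('w9.pkl','wb'))
s=status.read_state();print(s['t'],s['tcp_pos'],s['tool_rot'],s['finger_gap'],s['contact_force'])
cv2.imwrite('pics/w9b.png',cv2.resize(cv2.imread('pics/w9.png'),(800,600)))
```

```text
24.85 [508.46232236 438.21703839 148.72063418] [ 5.26581418e-05  7.06668367e-01  7.07544916e-01 -9.38242672e-05] 0.9992245093699827 [-0.07720304 -0.11578513  0.35851586]
```

View pics/w9b.png

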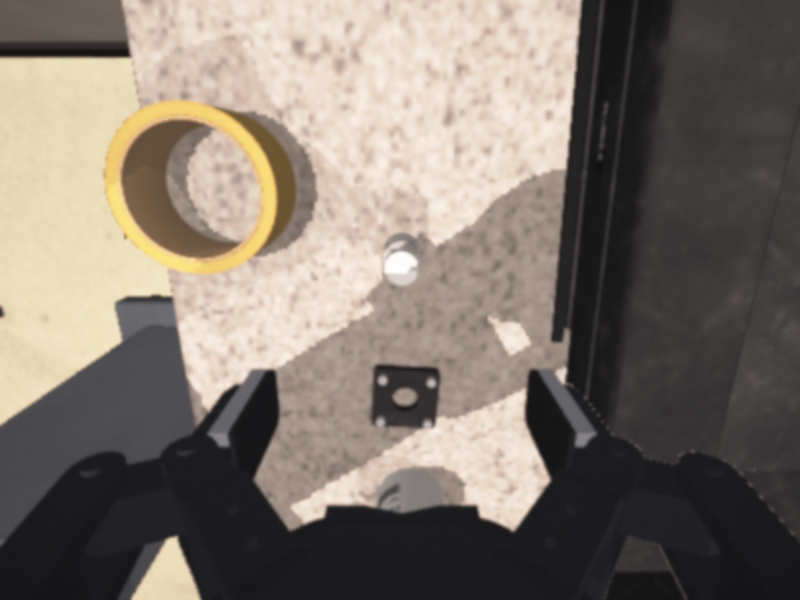

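Vial cap at (401,268) gives about (508.5,452), matching the earlier measurement.

Emit:
move_arm --pt "0.007 0 0.01 0 60" --pt "0.007 0 0.02 0 80" --pt "0 0 0.03 0 80" --pt "0 0 0.03 0 80" --pt "0 0 0.025 0 80" --pt "0 0 0.015 0 80" --pt "0 0 0.008 0 80" --pt "0 0 0 0 80" --newtons 25

```text
t: 25.52
tcp_pos: [507.7, 452.3, 8.7]
tool_rot: [-0.0, 0.707, 0.708, -0.001]
contact_force: [-0.0, 0.4, 0.2]
finger_gap: 0.687
finger_force: 0.0
```

Emit:
move_arm --pt "0 0 0 0 225" --pt "0 0 0 0 225" --pt "0 0 0 0 225" --pt "0 0 0 0 225" --pt "0 0 0 0 225" --pt "0 0 0 0 225" --pt "0 0 0 0 225" --pt "0 0 0 0 225"

```text
t: 26.18
tcp_pos: [509.1, 453.5, 12.2]
tool_rot: [0.0, 0.706, 0.708, 0.001]
contact_force: [-1.4, -0.7, 7.3]
finger_gap: 0.278
finger_force: 24.6
```

Emit:
move_arm --pt "0 0 -0.03 0 225" --pt "0 0 -0.04 0 225" --pt "0 0 -0.04 0 225" --pt "-0.03 -0.018 -0.02 0 225" --pt "-0.036 -0.018 0 0 225" --pt "-0.036 -0.018 0 0 225" --pt "-0.036 -0.018 0 0 225" --pt "-0.036 -0.014 0 0 225"

```text
t: 26.85
tcp_pos: [421.1, 277.5, 141.0]
tool_rot: [0.0, 0.706, 0.708, 0.0]
contact_force: [0.0, 0.5, 1.0]
finger_gap: 0.28
finger_force: 24.7
```

Emit:
move_arm --pt "-0.036 0 0 0 225" --pt "-0.036 0 0 0 225" --pt "-0.036 0 0 0 225" --pt "-0.036 0 0 0 225" --pt "-0.036 0 0 0 225" --pt "-0.036 0 0 0 225" --pt "-0.036 0 0 0 225" --pt "-0.036 0 0 0 225"

```text
t: 27.52
tcp_pos: [423.1, -10.8, 141.1]
tool_rot: [0.001, 0.706, 0.708, 0.0]
contact_force: [0.7, 0.5, -0.3]
finger_gap: 0.286
finger_force: 24.7
```

Emit:
move_arm --pt "-0.036 0 0 0 225" --pt "-0.031 0 0 0 225" --pt "-0.01 0 0 0 225" --pt "0 0 0 0 225" --pt "0 0 0 0 225" --pt "0 0 0 0 225" --pt "0 0 0 0 225"

```text
t: 28.1
tcp_pos: [423.5, -84.8, 140.7]
tool_rot: [-0.0, 0.706, 0.708, 0.0]
contact_force: [-0.9, 1.0, -0.5]
finger_gap: 0.285
finger_force: 24.7
```

Emit:
move_arm --pt "0 0 0.03 0 225" --pt "0 0 0.035 0 225" --pt "0 0 0.03 0 225" --pt "0 0 0.017 0 225" --pt "0 0 0.008 0 225" --pt "0 0 0.004 0 225" --pt "0 0 0 0 225" --pt "0 0 0 0 225"

```text
t: 28.77
tcp_pos: [424.1, -86.1, 17.5]
tool_rot: [0.001, 0.706, 0.708, 0.0]
contact_force: [-0.2, -0.7, -0.5]
finger_gap: 0.283
finger_force: 24.7
```

Emit:
move_arm --pt "0 0 0.0015 0 225" --pt "0 0 0 0 225"

```text
t: 28.93
tcp_pos: [423.9, -86.2, 15.8]
tool_rot: [0.001, 0.706, 0.708, 0.0]
contact_force: [0.7, -0.1, -0.5]
finger_gap: 0.284
finger_force: 24.7
```

Touch down, release, rise and back off toward +y so the camera sees both trays.

Emit:
move_arm --pt "0 0 0.001 0 225" --pt "0 0 0 0 225" --pt "0 0 0 0 165" --pt "0 0 0 0 160" --pt "0 0 0 0 160" --pt "0 0 -0.03 0 160" --pt "0 0 -0.04 0 100" --pt "0 0 -0.04 0 0"

```text
t: 29.6
tcp_pos: [422.7, -85.7, 125.1]
tool_rot: [-0.001, 0.706, 0.708, -0.0]
contact_force: [0.9, -1.5, -0.0]
finger_gap: 0.639
finger_force: 0.0
```

Emit:
move_arm --pt "-0.01 0.03 -0.04 0 0" --pt "-0.03 0.03 -0.04 0 0" --pt "-0.04 0.02 -0.02 0 0" --pt "-0.04 0 0 0 0" --pt "-0.04 0 0 0 0" --pt "-0.02 0 0 0 0" --pt "0 0 0 0 0" --pt "0 0 0 0 0"

```text
t: 30.27
tcp_pos: [486.5, -250.1, 201.9]
tool_rot: [-0.001, 0.707, 0.707, 0.0]
contact_force: [-0.1, -0.0, 0.3]
finger_gap: 1.0
finger_force: 0.0
```

Run:
```python
from h import *
import pickle
p,i=shot('wrist','wa.png');pickle.dump(i,open('wa.pkl','wb'))
s=status.read_state();print(s['t'],s['tcp_pos'],s['finger_gap'],s['contact_force'])
cv2.imwrite('pics/wab.png',cv2.resize(cv2.imread('pics/wa.png'),(800,600)))
```

```text
30.3167 [ 486.60141526 -249.16734014  202.0889609 ] 1.0009576594396368 [ 1.12975635 -0.34609905  0.54435061]
```

View pics/wab.png

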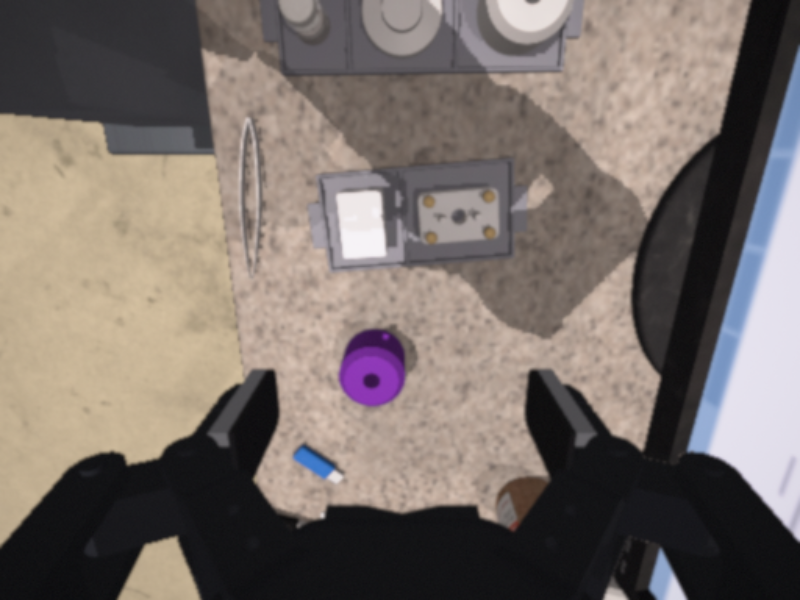

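All five are in their bays from above: vial (300,12), base (402,15), sleeve (528,10), box (361,225), cell (459,215). A last check from the side, for seating and pot/mount.

Run:
```python
from h import *
p,i=shot('side','s2.png')
a=cv2.imread('pics/s2.png');cv2.imwrite('pics/s2b.png',cv2.resize(a[120:270,130:330],(800,600),interpolation=cv2.INTER_CUBIC))
```

```text
(no output)
```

View pics/s2b.png

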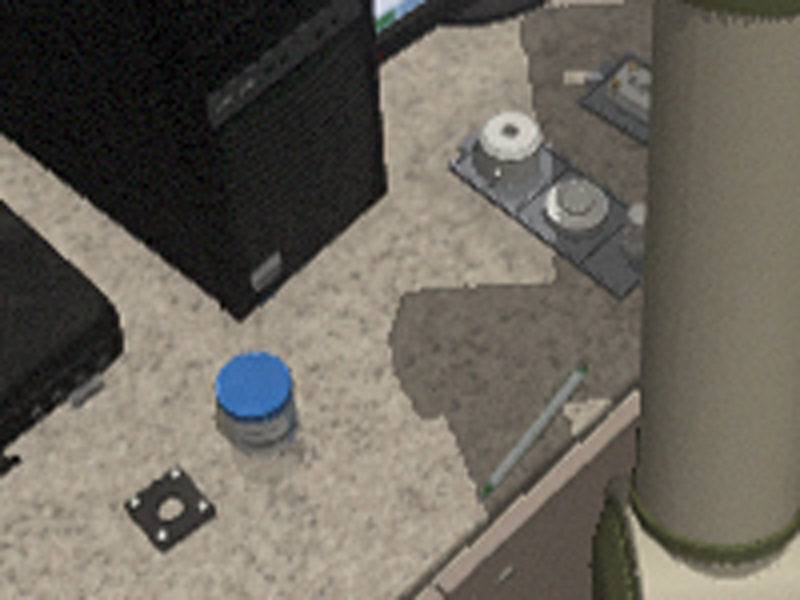

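The sleeve (510,150), base (575,205) and vial (637,225) stand upright in their bays. The pot (255,395) and mount (170,508) are where they were.

```bash
python3 -c "
from station import ticket
print(ticket.hand_in())"
```

```text
the job is handed in; nothing more can be done
None
```

I placed both kits in their bays and handed the job in at about 30 s of the 136 s limit; camera views showed every item in its bay and the drying pot and cell mount unmoved, but the hand-in returned no verdict.

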